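# Draw an end board tight onto a storage shelf with its cam lock

### The job

The storage shelf is clamped down on the packing bench; slide the loose end board up against its edge so that the board's stud goes into the shelf's cam lock, then swing the cam's lever clockwise until the cam has drawn the stud tight, and let go with the joint staying clamped. Stop as soon as the lever goes properly stiff: studs are not all screwed in to the same depth, and forcing the cam beyond tight tears the stud loose in the chipboard. Leave the other things on the bench alone.

Things in the scene. Friction and masses are not known exactly. Their poses are not given: they have to be found in the camera images.
- shelf: grey shelf board, 200 (x) x 300 (y) x 28 mm high, clamped flat on the bench; origin: centre of its underside, z up, x away from the edge to be joined, the flat face at x -100. In that face, 14 mm above the bench: a 15 mm wide opening for the stud at y 0, an 11 mm dowel hole 24 deep at y -80 and +80. Clamps at the rear sides: x 40 to 90, |y| 115 to 230, up to 88 high
- cam: cam lock: steel cup 39 mm across in the shelf's top, its spiral wall pulls the stud's head inwards. Turns about the vertical through its origin (shelf x -66, y 0; bench height). Hub 48 mm above the bench, flat lever arm 12 mm wide, top 44 mm. Its y axis runs along the lever, which starts 0 to 0.2 rad clockwise of the shelf's +y, mouth open to the edge; stop at 3.05 rad
- lever_knob (a point): centre of the top face (72 mm above the bench) of the upright round knob on the lever: 17 mm across, 38 to 72 mm above the bench, 65 mm from the cam's axis. It swings clockwise seen from above, from the shelf's +y side round the back, away from the edge. Swinging free it takes about 6 N at the knob (0.4 N m) to keep moving; it stays where it is left
- cam_axis (a point): point on the cam's axis level with the shelf's top. The wall meets the head with the lever 1.2 to 2.3 rad clockwise of the shelf's +y, by how deep the stud is screwed in; from there the push rises, 1 N per 3 to 6 mm at the knob. Tight: 10 to 12 N at the knob (0.65 to 0.8 N m); the stud tears loose above about 15 N. When the hand stops, 1 to 3 N less is felt than on the move
- board: loose grey end board, 18 thick (x) x 260 long (y) x 95 mm high, 0.4 kg, on its long edge on the bench, robot's side of the shelf; origin: centre of its underside, z up, x towards the shelf. On its +x face, 14 mm up, a round-ended dowel, 8 mm thick, stands out 20 mm at y -80 and +80. Home, its origin is at x -109, y 0 of the shelf, axes parallel
- stud_foot (a point): where the steel stud leaves the middle of the end board's +x face, 14 mm above the bench: neck 6 mm, round head 11 mm across, standing out about 32 mm (29 to 34). The cam catches the head only if the gap left at the shelf's edge is under about 2 mm
- filter_tall: white filter can standing on the bench, 68 mm across, 105 high; a bystander, to be left alone; origin at the centre of its underside
- carton: cardboard carton on the bench, 90 x 75 x 60 high; a bystander, to be left alone; origin at the centre of its underside
- carton_small: small carton lying on the rear of the shelf, 55 x 50 x 35 high; a bystander, to be left alone; origin at the centre of its underside
- fixings_tray: open black tray of dowels and sleeves on the rear of the shelf, 70 x 80 x 28 high; a bystander, to be left alone; origin at the centre of its underside
- screwdriver: screwdriver lying on the bench; a bystander, to be left alone; origin at the centre of its underside
- tape_roll: roll of packing tape lying on the bench, 100 mm across, 48 high; a bystander, to be left alone; origin at the centre of its underside

How it is judged:
By the outcome, as a careful person would: the job done as asked, in the order asked, and still so for the second after the job is handed in, with the robot touching nothing.
It also fails if it takes over 67 s, if anything falls off the work surface, if the arm or the gripper's body presses on something with over 40 N, if the wrist force passes 120 N, or if a joint passes its speed limit or range.

### The arm

A 7-joint arm with a two-finger parallel gripper is mounted at the origin on the work surface. World frame = base frame: x ahead of the robot, y to its left, z up, the work surface at z = 0. Lengths are in mm, angles in rad, forces in N, time in s.
With the tool pointing down it reaches from about 400 to 900 mm from the base axis. Payload 5.5 kg.
Tool frame: the origin (TCP) lies at the very end of the fingers, on their centre line; the grasp point (between the pads) lies 19 mm behind it; z points along the fingers, y is the direction in which the jaws open and shut (so a half turn about z gives the same grasp; the last joint's range is limited). The gripper opens to 92 mm and grips with 3 to 60 N. Pads are 19 mm wide; open, the fingers measure 130 mm over their backs; the gripper's body (75 mm by 190 mm) begins 47 mm behind the grasp point.
Start: joints at [-1.086, 0.501, -0.427, 1.55, 0.221, 1.138, -0.21], TCP at [142.952, 634.086, 226.729] pointing down, gripper open.
Joint ranges: [-2.88, 2.88], [-0.31, 2.03], [-1.54, 1.56], [0.2, 2.42], [-1.41, 4.55], [0.19, 2.02], [-2.57, 2.57]. Speed limits (rad/s): [2.57, 2.57, 3.14, 3.14, 3.14, 3.14, 3.14].

### API

Orientations are given as a unit quaternion [x, y, z, w].
In Python, from rig import * gives the robot as it stands.
- The arm moves only by the tool step_arm, never from a script. Its argument "targets" is a list of rows, each a list of 2 entries, a list of its own where there are three numbers: the shift along the world's x, y, z in cm, then the turn about the world's z in degrees. In form: [[[dx, dy, dz], roll], ...]. A call has 1 to 12 rows; each row is the pose to reach, as a shift and turn from the pose measured when the call began; what a row does not reach only later rows make up. A row lasts 1/10 s, in which the tool goes at most 50 mm and 8.59 degrees, less where a joint would pass 70% of its speed; a pose out of reach is approached as far as the arm can. A call with a gripper value outside its range is refused whole. "hand" is the finger opening in cm, from 0 to 9.18, set as the call begins (left out, the last holds). The fingers move at their own pace and stop on an object; "squeeze" is the grip in N (left out, the last holds). Time passes only in rows, so rows that repeat a pose let the fingers close. It gives the time, the measured TCP pose, the force and the opening at its end, in the units of the state.
- state(): the state, without advancing time (a new reading comes with each control period).
- snapshot(name): name is "side" or "top" or "wrist"; returns a dict with "pixels" (480x640x3 uint8, red, green, blue), "range_z" (480x640 float32, mm along the optical axis (not along the pixel's ray), 0 where there is no reading), "intrinsics" (3x3 intrinsics, pixels), "world_to_cam" (4x4, takes a point from world to camera coordinates). Camera axes: x right, y down, z forward; pixel columns grow to the right and rows downward; lengths in mm; the calibration is good to about 2 mm. A picture is of the moment at which its call begins.
- sign_off(): hands the job in, once; it reports no verdict.
Trained networks look in the newest picture that a camera, given by its name, has taken for a name from the list of things; names that differ only in an ending like _2 or _b are one class to them, and where a whole thing is asked for, a point or a joint stands for the part that bears it (a point fixed in the world has none). Each returns a list of dicts, best first, with "score" (0 to 1); they miss things now and then, are a little off and sometimes report something else, mostly with a low value. They report only what shows in the picture. A call takes as long as a camera call.
- masks_of(camera, target): "pixels" (480x640 bool, what is visible of it) and "pixel" ([row, column] in pixels, amid what is visible of it).
The state is a dict: "time_s": time; "qpos": joint angles; "joint_vel": joint speeds; "tau": joint torques, N m; "position": TCP position; "tcp_rot": TCP orientation; "contact_force": force on the tool from outside, world axes, zero at the start; "moment": the same for the moment, N m; "width": opening from 0.0 (shut) to 1.0 (fully open).
Only numpy, scipy, OpenCV 4.12 (cv2) and the standard library are available. Lean on these libraries where they do the work, as an engineer would, in place of code of your own. Each camera call takes 0.05 s, during which the arm holds its last target.

## Working session

There is one attempt and no reset: what is moved stays moved. The work goes in short steps, Python scripts to look and compute and a tool call to move; the robot and the scene stay as the last step left them, time stands still between calls to the robot, and variables do not carry over. Pictures are saved under pics/ and viewed, and the job is handed in when it is done.

Besides the shell and the picture viewer there is one more tool, called after "Emit:" by a JSON object that holds its "op" and its "data". step_arm: Moves the arm, as the interface text tells. Its arguments: {"type":"object","properties":{"targets":{"type":"array","items":{"type":"array"}},"hand":{"type":"number"},"squeeze":{"type":"number"}},"required":["targets"]}

```bash
ls; mkdir -p pics
cat > h.py <<'E'
from rig import *
import numpy as np, cv2
def save(s,n):
    cv2.imwrite(f'pics/{n}.png', s['pixels'][:,:,::-1])
def w(s,r,c,z=None):
    K=np.array(s['intrinsics']);T=np.linalg.inv(np.array(s['world_to_cam']))
    if z is None: z=s['range_z'][int(r),int(c)]
    p=np.array([(c-K[0,2])/K[0,0]*z,(r-K[1,2])/K[1,1]*z,z,1])
    return (T@p)[:3]
def cloud(s,m=None):
    K=np.array(s['intrinsics']);T=np.linalg.inv(np.array(s['world_to_cam']))
    z=s['range_z'];ok=z>0
    if m is not None: ok&=m
    r,c=np.nonzero(ok);zz=z[r,c]
    p=np.stack([(c-K[0,2])/K[0,0]*zz,(r-K[1,2])/K[1,1]*zz,zz,np.ones_like(zz)])
    return (T@p)[:3].T
def proj(s,P):
    q=np.array(s['world_to_cam'])@np.append(P,1);k=np.array(s['intrinsics'])@q[:3];return k[:2]/k[2]
E
python3 - <<'E'
from h import *
print(state())
for n in ('top','side','wrist'):
    s=snapshot(n);save(s,n+'0')
    print(n,np.round(np.linalg.inv(s['world_to_cam']),2).tolist(),s['intrinsics'])
    if n=='wrist':continue
    for t in ['shelf','cam','lever_knob','board','stud_foot','cam_axis','filter_tall','carton','carton_small','fixings_tray','screwdriver','tape_roll']:
        for d in masks_of(n,t)[:2]:
            p=cloud(s,d['pixels']); 
            print(t,round(d['score'],2),d['pixel'],d['pixels'].sum(),np.round(np.median(p,0)) if len(p) else None,np.round(np.percentile(p,2,axis=0)),np.round(np.percentile(p,98,axis=0)))
print(state()['time_s'])
E
```

```text
pics
{'time_s': 0.0, 'qpos': array([-1.08579798,  0.50184511, -0.42678538,  1.55143732,  0.22084316,
        1.13828808, -0.21030437]), 'joint_vel': array([-1.24132157e-03,  1.38241627e-03,  1.22898932e-03,  1.11449666e-03,
       -3.99559053e-05,  1.70760739e-03,  8.25310070e-04]), 'tau': array([ 8.03229759e-04, -5.66593409e+01, -5.81520259e+00, -2.79109776e+01,
       -6.84272381e-02,  3.09099723e-02,  1.99621313e-04]), 'position': array([142.89789927, 633.39235981, 225.68482989]), 'tcp_rot': array([ 1.10641644e-01,  9.93859905e-01, -9.49094777e-04, -1.19915172e-04]), 'contact_force': array([-0.84382467, -0.99449598,  0.12211216]), 'moment': array([-0.00908146,  0.03651718, -0.01102374]), 'width': 1.0006064870448643}
top [[-0.01, -0.99, 0.15, 499.18], [-1.0, -0.0, -0.04, 46.5], [0.04, -0.15, -0.99, 882.43], [0.0, 0.0, 0.0, 1.0]] [[449.99192486   0.         311.65796439]
 [  0.         449.99192486 242.93485081]
 [  0.           0.           1.        ]]
shelf 0.92 [234.7, 325.4] 14781 [646. -19.  29.] [ 558. -186.    5.] [749. 167.  81.]
shelf 0.21 [200.4, 293.1] 1632 [711.  48.  3
[... 2382 characters left out ...]
4.]
carton_small 0.93 [193.5, 276.4] 884 [722. -51.  62.] [695. -89.  30.] [753. -35.  66.]
fixings_tray 0.76 [237.2, 270.5] 1597 [709.  46.  40.] [672.   9.  30.] [741.  89.  58.]
fixings_tray 0.28 [241.7, 309.2] 11050 [639.  28.  29.] [ 556. -178.    5.] [744. 178.  81.]
screwdriver 0.8 [127.7, 336.6] 396 [ 654. -331.   22.] [ 645. -397.   -0.] [ 672. -218.   27.]
tape_roll 0.72 [329.1, 291.8] 2470 [600. 249.  45.] [553. 198.   3.] [647. 294.  51.]
wrist [[0.22, 0.94, 0.27, 71.78], [0.98, -0.21, -0.06, 650.49], [0.0, 0.27, -0.96, 384.85], [0.0, 0.0, 0.0, 1.0]] [[342.25520491   0.         320.73145562]
 [  0.         342.25520491 242.01340816]
 [  0.           0.           1.        ]]
1.35
```

View pics/top0.png

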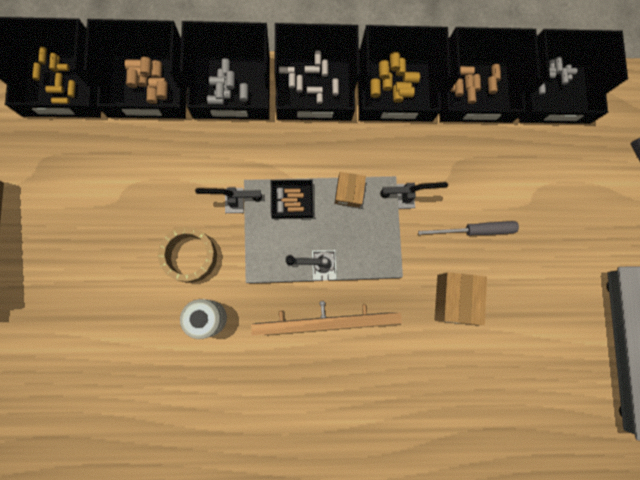

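View pics/side0.png

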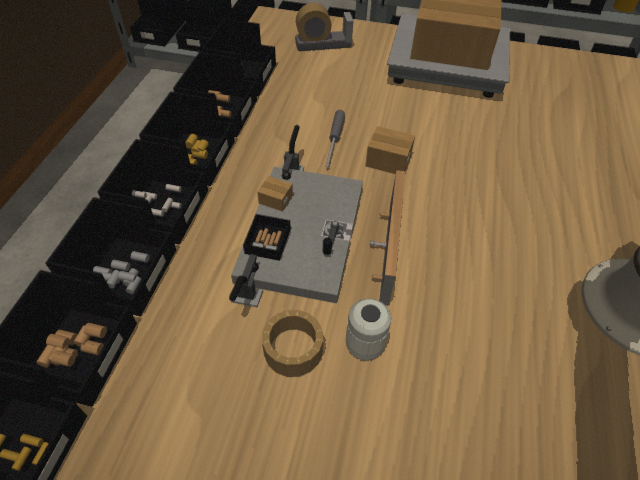

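Run:
```python
from h import *
def fitrect(P):
    r=cv2.minAreaRect(P.astype(np.float32)); return r
for n in ('top','side'):
    s=snapshot(n)
    C=cloud(s)
    # board top
    m=(abs(C[:,2]-95)<4)&(C[:,0]>440)&(C[:,0]<520)&(abs(C[:,1])<150)
    P=C[m]; print(n,'board',m.sum(),P[:,2].mean())
    c=P[:,:2].mean(0);u,S,V=np.linalg.svd(P[:,:2]-c,full_matrices=False);v=V[0]*np.sign(V[0][1])
    t=(P[:,:2]-c)@v;nv=np.array([v[1],-v[0]]);q=(P[:,:2]-c)@nv
    print('dir',v,'ang',np.arctan2(-v[0],v[1]),'ends',np.percentile(t,[0.5,99.5]),'thick',np.percentile(q,[1,99]),'c',c,'mid',c+v*np.mean(np.percentile(t,[0.5,99.5]))+nv*np.mean(np.percentile(q,[1,99])))
    # shelf top
    m=(abs(C[:,2]-28)<4)&(C[:,0]>530)&(C[:,0]<770)&(abs(C[:,1]+5)<180)
    P=C[m]
    # front edge per y bin
    e=[]
    for y in range(-140,140,6):
        k=P[abs(P[:,1]-y)<3]
        if len(k)>3:e.append((y,np.percentile(k[:,0],1),np.percentile(k[:,0],99)))
    e=np.array(e);
    a=np.polyfit(e[:,0],e[:,1],1);res=e[:,1]-np.polyval(a,e[:,0]);g=abs(res)<3
    a=np.polyfit(e[g,0],e[g,1],1);print('front edge x=a*y+b',a,'yaw',np.arctan(-a[0]),g.sum(),len(e))
    yy=P[(P[:,0]>565)&(P[:,0]<650)]
    for x in range(565,680,15):
        k=P[abs(P[:,0]-x)<5];print(x,np.round(np.percentile(k[:,1],[0.3,99.7]),1),end=' ')
    print()
    k=C[(abs(C[:,2]-72)<3)&(abs(C[:,0]-585)<60)&(abs(C[:,1])<100)]
    print('knob',len(k),k.mean(0),k.min(0),k.max(0))
    k=C[(abs(C[:,2]-48)<2)&(abs(C[:,0]-585)<60)&(abs(C[:,1]+5)<60)]
    print('hub',len(k),k.mean(0),k.min(0),k.max(0))
```

```text
top board 1611 95.97188771022311
dir [-0.07162341  0.99743175] ang 0.07168478600389547 ends [-130.50097297  128.119055  ] thick [-9.00514913  8.99464464] c [475.2574452  -12.46335795] mid [475.33750698 -13.65163444]
front edge x=a*y+b [-3.00998246e-02  5.56900827e+02] yaw 0.030090739400121233 45 47
565 [-165.1  134.3] 580 [-163.3  134.6] 595 [-164.3  134.9] 610 [-162.6  135. ] 625 [-163.2  135.2] 640 [-162.   135.4] 655 [-162.3  135.7] 670 [-161.   137.8] 
knob 61 [589.99283793  50.58392904  72.09116393] [582.00146449  42.11263565  69.20566191] [598.48460551  58.41067263  74.29116846]
hub 65 [589.37285131  -0.86253441  47.31815507] [582.27284756 -21.6794278   46.003945  ] [595.60241714  53.12526308  49.77572538]
side board 1063 96.19056327586156
dir [-0.07333156  0.99730762] ang 0.0733974456434423 ends [-142.21471734  117.21703863] thick [-9.04105413  9.03450952] c [4.73359440e+02 3.55845067e-02] mid [474.27273575 -12.42984315]
front edge x=a*y+b [-3.54185088e-02  5.55891145e+02] yaw 0.03540370944932053 46 47
565 [-163.3  135.7] 580 [-163.7  136.7] 595 [-162.1  137. ] 610 [-160.7  137.2] 625 [-162.2  137.4] 640 [-160.5  139.1] 655 [-160.8  139.1] 670 [-160.   139.1] 
knob 53 [588.41250394  51.89007707  72.10673424] [581.03175057  43.20677744  69.07020015] [596.66302613  59.83548736  74.60379781]
hub 46 [588.39160619  -5.82755476  47.40676826] [580.38801224 -20.67838057  46.01257646] [595.73891846  52.69247787  49.82388941]
```

The top view has the grey shelf with its cam at about (row 262, column 323) and the knob at (260, 291). The board is at row 322, columns 252–400, with the stud and dowels facing the shelf. The side view agrees. I make the shelf yaw about 0.033, the board yaw about 0.072 and the cam axis about (590, -13). I'll move over the board next.

Emit:
{"op": "step_arm", "data": {"targets": [[[2.2,-3.2,0],-6],[[4.4,-6.4,0],-12],[[6.5,-9.6,0],-18],[[8.7,-12.8,0],-24],[[10.9,-16,0],-30],[[13,-19.2,0],-36],[[15.2,-22.4,0],-42],[[17.3,-25.6,0],-48],[[19.5,-28.8,0],-54],[[21.7,-32,0],-60],[[23.8,-35.2,0],-66],[[26,-38.4,0],-73.1]], "hand": 6}}

```text
time_s: 2.65
position: [403.6, 248.8, 227.1]
tcp_rot: [0.682, 0.731, 0.0, 0.0]
contact_force: [1.0, 0.3, 0.3]
width: 0.656
```

Emit:
{"op": "step_arm", "data": {"targets": [[[1.0,-3.8,0],0],[[2.0,-7.6,0],0],[[3.1,-11.4,0],0],[[4.1,-15.2,0],0],[[5.2,-19,0],0],[[6.2,-22.8,0],0],[[7.1,-26.2,0],0],[[7.1,-26.2,-3],0],[[7.1,-26.2,-6],0],[[7.1,-26.2,-8],0],[[7.1,-26.2,-8],0]]}}

```text
time_s: 3.75
position: [472.3, -13.2, 144.8]
tcp_rot: [0.682, 0.731, -0.002, -0.002]
contact_force: [-0.6, -0.1, -0.4]
width: 0.654
```

Run:
```python
from h import *
st=state();print(st['position'],st['tcp_rot'],st['qpos'],st['contact_force'])
s=snapshot('wrist');save(s,'wrist1')
C=cloud(s)
m=(abs(C[:,2]-95)<5)&(C[:,0]>440)&(C[:,0]<520)&(abs(C[:,1])<150)
print(m.sum());P=C[m]
if m.sum()>50:
    c=P[:,:2].mean(0);u,S,V=np.linalg.svd(P[:,:2]-c,full_matrices=False);v=V[0]*np.sign(V[0][1]);print(c,v,P.min(0),P.max(0))
```

```text
[472.29381194 -13.18177953 144.76501288] [ 0.68229895  0.73106945 -0.00154254 -0.00179481] [-0.1921568   0.26886842  0.18748057  2.07299977 -0.06874402  0.81013119
  0.10538882] [-0.61720615 -0.10137767 -0.40941532]
9357
[471.85264819  30.03187476] [-0.07138253  0.99744901] [ 456.67462136 -101.36959529   93.35653912] [489.8370998  115.83525227  98.40877689]
```

View pics/wrist1.png

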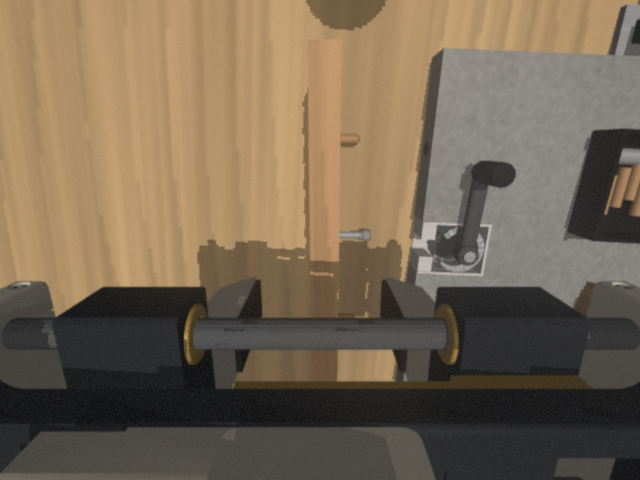

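The wrist view shows the board between the open fingers. The stud is at about (235, 365), the knob at (172, 495) and the cam hub at (257, 468). I'll measure the stud against the shelf from this one picture.

Run:
```python
from h import *
s=snapshot('wrist')
C=cloud(s)
# stud/dowels pts
for nm,y0,y1 in (('stud',-40,20),('dowel+',40,90),('dowel-',-120,-60)):
    m=(C[:,2]>9)&(C[:,2]<25)&(C[:,0]>486)&(C[:,0]<535)&(C[:,1]>y0)&(C[:,1]<y1)
    P=C[m]; 
    if len(P)>5: print(nm,len(P),P.mean(0).round(1),P.min(0).round(1),P.max(0).round(1)); h=P[P[:,0]>P[:,0].max()-6];print('   tip',h.mean(0),h.min(0),h.max(0))
m=(abs(C[:,2]-28)<4)&(C[:,0]>530)&(C[:,0]<600)&(C[:,1]<140)
P=C[m];e=[]
for y in range(-30,140,5):
    k=P[abs(P[:,1]-y)<2.5]
    if len(k)>3:e.append((y,np.percentile(k[:,0],1)))
e=np.array(e);print(np.round(e[::4],1));a=np.polyfit(e[:,0],e[:,1],1);g=abs(e[:,1]-np.polyval(a,e[:,0]))<2;a=np.polyfit(e[g,0],e[g,1],1);print(a)
print('shelf +y end',np.percentile(P[:,1],99.8), [np.percentile(P[abs(P[:,0]-x)<5][:,1],99.5).round(1) for x in (562,575,590)])
# hub top (48), knob top
for nm,z,lo,hi in(('knob',72,20,90),('hub',48,-35,10)):
    k=C[(abs(C[:,2]-z)<2)&(abs(C[:,0]-588)<25)&(C[:,1]>lo)&(C[:,1]<hi)];print(nm,len(k),k.mean(0),(k.min(0)+k.max(0))/2,np.ptp(k,axis=0))
# dowel hole/opening on the front face
m=(C[:,2]>2)&(C[:,2]<24)&(C[:,0]>550)&(C[:,0]<562)
print(m.sum())
big=cv2.resize(s['pixels'][100:320,300:540],None,fx=3,fy=2.7,interpolation=cv2.INTER_CUBIC)
cv2.imwrite('pics/w2.png',big[:,:,::-1])
```

```text
stud 243 [503.6 -11.5  17.2] [488.2 -16.   13.2] [515.5  -6.3  20.5]
   tip [512.18557069 -10.69295682  18.12563479] [509.57741339 -16.0113239   14.40610061] [515.51042446  -6.29728161  20.50249168]
dowel+ 149 [491.5  67.   17.1] [486.   62.9  14. ] [498.1  71.2  20.4]
   tip [494.70531983  67.08174611  17.07701411] [492.14582279  63.32077913  13.96313208] [498.09579505  71.17761647  19.33153712]
dowel- 81 [501.  -89.8  15.9] [493.7 -92.   12.2] [509.3 -88.1  18.7]
   tip [506.22891854 -89.70402817  15.71741512] [504.00532468 -91.38002241  12.16139437] [509.25875394 -88.06690416  18.27513786]
[[-30.  555.9]
 [  0.  554.9]
 [ 20.  554.1]
 [ 40.  553.3]
 [ 60.  552.7]
 [ 80.  552.2]
 [100.  551.5]
 [120.  551. ]]
[-3.30778648e-02  5.54836977e+02]
shelf +y end 134.4216277562404 [np.float64(133.2), np.float64(133.8), np.float64(134.5)]
knob 493 [589.1012064   49.87609058  72.036638  ] [589.79225618  49.68755049  71.9322835 ] [16.86874923 16.16546532  3.7377473 ]
hub 214 [588.46566563 -14.80206307  47.28413443] [589.01750845 -12.89290592  47.84441812] [14.83149053 19.21711836  3.67473044]
1824
```

View pics/w2.png

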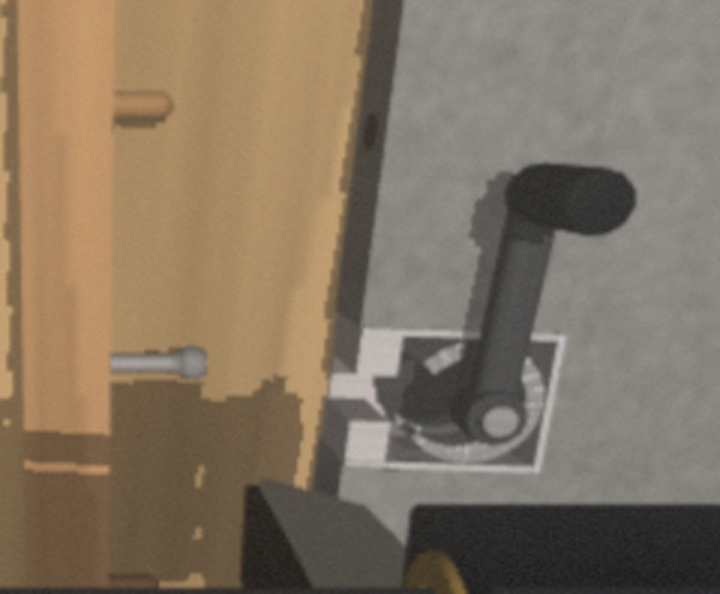

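Emit:
{"op": "step_arm", "data": {"targets": [[[0.27,0,-2],0.2],[[0.27,0,-5],0.2],[[0.27,0,-8],0.2],[[0.27,0,-8.7],0.2],[[0.27,0,-8.7],0.2]]}}

```text
time_s: 4.35
position: [477.5, -13.0, 60.7]
tcp_rot: [0.681, 0.732, 0.0, -0.0]
contact_force: [0.5, -0.3, 0.2]
width: 0.654
```

Emit:
{"op": "step_arm", "data": {"targets": [[[0,0,0],0],[[0,0,0],0],[[0,0,0],0],[[0,0,0],0],[[0,0,0],0],[[0,0,0],0],[[0,0,0],0],[[0,0,0],0]], "hand": 0, "squeeze": 25}}

```text
time_s: 5.15
position: [477.2, -13.0, 60.8]
tcp_rot: [0.681, 0.732, -0.0, -0.001]
contact_force: [-2.1, -0.4, 4.8]
width: 0.196
```

Emit:
{"op": "step_arm", "data": {"targets": [[[0.5,-0.1,0],-0.7],[[1.0,-0.2,0],-1.4],[[1.5,-0.2,0],-2.2],[[2,-0.2,0],-2.2],[[2.5,-0.2,0],-2.2],[[2.5,-0.2,0],-2.2]]}}

```text
time_s: 5.75
position: [496.1, -13.0, 60.5]
tcp_rot: [0.694, 0.72, -0.004, -0.006]
contact_force: [-15.4, 5.2, 24.0]
width: 0.25
```

```bash
cat > rel.py <<'E'
from h import *
import sys
st=state();print(st['time_s'],st['position'],st['tcp_rot'],st['contact_force'])
q=st['tcp_rot'];print('tooly',2*np.degrees(np.arctan2(q[1],q[0]))-90)
s=snapshot('wrist');save(s,sys.argv[1]);C0=cloud(s)
def edge(P,ys):
    e=[]
    for y in ys:
        k=P[abs(P[:,1]-y)<2.5]
        if len(k)>3:e.append((y,np.percentile(k[:,0],2),np.percentile(k[:,0],98)))
    return np.array(e)
for cam in ('wrist','top','side'):
    if cam!='wrist': s=snapshot(cam);C0=cloud(s)
    C=C0
    bx=st['position'][0]
    P=C[(abs(C[:,2]-96)<4)&(abs(C[:,0]-bx)<28)&(abs(C[:,1])<160)]
    e=edge(P,range(25,110,5) if cam=='wrist' else list(range(-130,-70,5))+list(range(50,110,5)))
    a=np.polyfit(e[:,0],e[:,1:].mean(1),1);print(cam,'board yaw',np.degrees(np.arctan(-a[0])),'x at -14',np.polyval(a,-14),'ends',np.percentile(P[:,1],[.5,99.5]))
    for nm,y0,y1 in (('stud',-35,10),('d+',40,90),('d-',-120,-65)):
        m=(C[:,2]>12)&(C[:,2]<22)&(C[:,0]>bx+14)&(C[:,0]<min(bx+50,548))&(C[:,1]>y0)&(C[:,1]<y1);Q=C[m]
        if len(Q)>5:print('  ',nm,len(Q),Q.mean(0).round(1),Q.min(0).round(1),Q.max(0).round(1))
    P=C[(abs(C[:,2]-28)<4)&(C[:,0]>530)&(C[:,0]<620)&(abs(C[:,1])<180)]
    e=edge(P,range(-30,130,5) if cam=='wrist' else range(-150,130,5));a=np.polyfit(e[:,0],e[:,1],1);g=abs(e[:,1]-np.polyval(a,e[:,0]))<2;a=np.polyfit(e[g,0],e[g,1],1)
    print('  shelf yaw',np.degrees(np.arctan(-a[0])),'x at -14',np.polyval(a,-14),'ends@585',np.percentile(P[abs(P[:,0]-585)<15][:,1],[.5,99.5]))
E
python3 rel.py wrist3
```

```text
5.75 [496.08868061 -12.98160897  60.46708652] [ 0.69431167  0.71963963 -0.00365221 -0.00606371] [-15.44528313   5.20616214  24.03884632]
tooly 2.0524468788398735
wrist board yaw 3.283920952689286 x at -14 500.1160404834994 ends [-33.89672079 104.21818018]
   stud 145 [520.4 -12.3  13.3] [514.9 -16.9  12. ] [525.2  -8.1  15.4]
  shelf yaw 2.317103878524572 x at -14 556.316214809685 ends@585 [ -2.94186069 131.16901146]
top board yaw 3.559396975627613 x at -14 500.47075160739416 ends [ 38.8298175  116.23708104]Traceback (most recent call last):
  File "rel.py", line 23, in <module>
    e=edge(P,range(-30,130,5) if cam=='wrist' else range(-150,130,5));a=np.polyfit(e[:,0],e[:,1],1);g=abs(e[:,1]-np.polyval(a,e[:,0]))<2;a=np.polyfit(e[g,0],e[g,1],1)
                                                                                                                                           ~~~~~~~~~~^^^^^^^^^^^^^^^^^
    raise TypeError("expected non-empty vector for x")
TypeError: expected non-empty vector for x
```

View pics/wrist3.png

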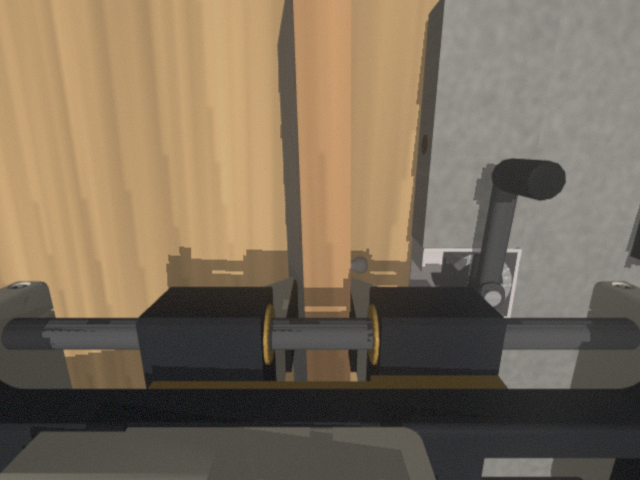

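The wrist view shows the board leaning, with its left face visible at columns 280–295. The reported opening is 0.25 and there are 24 N upward on the tool, so the bottom edge is dragging. I'll lift a few millimetres to free it and grip harder.

Emit:
{"op": "step_arm", "data": {"targets": [[[0,0,0.2],0],[[0,0,0.4],0],[[0,0,0.6],0],[[0,0,0.6],0],[[0,0,0.6],0]], "squeeze": 50}}

```text
time_s: 6.35
position: [496.3, -13.1, 66.4]
tcp_rot: [0.694, 0.72, -0.004, -0.006]
contact_force: [-0.4, -0.5, -5.7]
width: 0.198
```

```bash
sed -i 's/^    P=C\[(abs(C\[:,2\]-28)/    if cam=="top": pass\n&/' rel.py; sed -i 's/<2;a=np.polyfit(e\[g,0\],e\[g,1\],1)/<4;a=np.polyfit(e[g,0],e[g,1],1) if g.sum()>3 else a/' rel.py; python3 rel.py wrist4
```

```text
6.35 [496.26600788 -13.13542032  66.36046502] [ 0.69443366  0.71952477 -0.00350116 -0.00580807] [-0.35629125 -0.52186985 -5.73170737]
tooly 2.0332481003784153
wrist board yaw 3.041545017430306 x at -14 499.05996587288496 ends [-34.30381541 104.49015552]
   stud 244 [522.7 -12.1  20.8] [511.1 -18.4  16.9] [536.6  -7.5  22. ]
   d+ 87 [516.2  66.1  21. ] [510.5  62.2  18.4] [521.4  70.2  22. ]
   d- 25 [516.7 -91.   20.9] [514.7 -95.1  18.5] [519.  -89.5  21.7]
  shelf yaw 1.5322374986412675 x at -14 555.03960526636 ends@585 [ -3.11541087 133.11121537]
top board yaw 3.331178246568523 x at -14 499.4312195236891 ends [ 39.39825779 115.27584717]
   d+ 7 [515.8  66.   21.6] [510.9  62.7  21. ] [520.3  70.3  21.9]
  shelf yaw 9.79861289876545 x at -14 580.777426657833 ends@585 [-163.6943887   134.69431282]
side board yaw -66.9445814381748 x at -14 213.80735103984264 ends [-37.33275146 118.25858714]
   stud 17 [524.1 -10.   20.3] [512.2 -16.6  17.6] [534.5  -5.8  21.7]
   d+ 11 [515.5  69.8  20.5] [510.8  65.5  18.4] [519.8  72.3  21.7]
  shelf yaw 1.9687955379945223 x at -14 555.9132541464104 ends@585 [-148.15849039  136.85690365]rel.py:18: RankWarning: Polyfit may be poorly conditioned
  a=np.polyfit(e[:,0],e[:,1:].mean(1),1);print(cam,'board yaw',np.degrees(np.arctan(-a[0])),'x at -14',np.polyval(a,-14),'ends',np.percentile(P[:,1],[.5,99.5]))
```

View pics/wrist4.png

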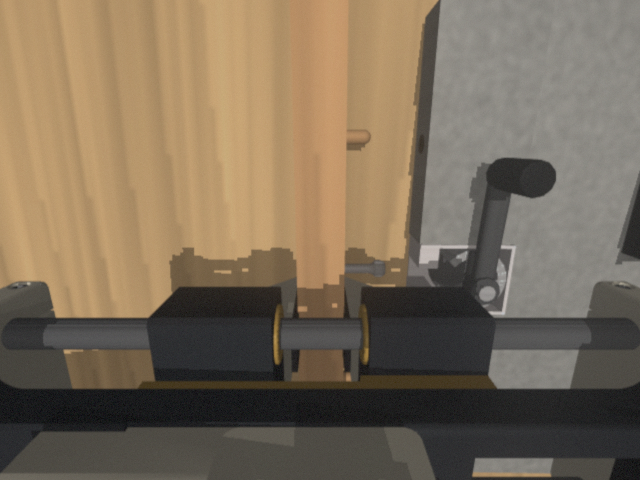

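```bash
cat > rel2.py <<'E'
from h import *
import sys
st=state();q=st['tcp_rot'];print(st['time_s'],st['position'].round(1),'tooly',round(2*np.degrees(np.arctan2(q[1],q[0]))-90,2),st['contact_force'].round(1),round(st['width']*91.8,1))
bx=st['position'][0]
def line(P,col,ys,pc):
    e=[]
    for y in ys:
        k=P[abs(P[:,1]-y)<2]
        if len(k)>4:e.append((y,np.percentile(k[:,0],pc)))
    e=np.array(e)
    if len(e)<4: return None
    a=np.polyfit(e[:,0],e[:,1],1)
    for _ in range(3):
        r=abs(e[:,1]-np.polyval(a,e[:,0]));g=r<=max(1.0,np.median(r)*2);a=np.polyfit(e[g,0],e[g,1],1)
    return np.degrees(np.arctan(-a[0])).round(2),np.polyval(a,-14).round(1),len(e)
for cam in ('wrist','top','side'):
    s=snapshot(cam);C=cloud(s)
    if len(sys.argv)>1: save(s,cam+sys.argv[1])
    B=C[(C[:,2]>85)&(C[:,2]<108)&(abs(C[:,0]-bx)<26)&(abs(C[:,1]+10)<140)]
    zt=np.median(B[:,2]);B=B[abs(B[:,2]-zt)<3.5]
    print(cam,'ztop',zt.round(1),'ztop + / -',[np.median(B[m][:,2]).round(1) if m.sum() else None for m in (B[:,1]>50,B[:,1]<-70)])
    for nm,pc in(('back',3),('front',97)): print('   board',nm,line(B,0,list(range(-135,-75,4))+list(range(35,118,4)),pc))
    print('   yends',np.percentile(B[:,1],[.3,99.7]).round(1))
    for nm,y0,y1 in (('stud',-35,10),('d+',40,90),('d-',-120,-65)):
        Q=C[(C[:,2]>9)&(C[:,2]<30)&(C[:,0]>bx+15)&(C[:,0]<min(bx+55,550))&(C[:,1]>y0)&(C[:,1]<y1)]
        if len(Q)>5:print('  ',nm,len(Q),Q.mean(0).round(1),Q.min(0).round(1),Q.max(0).round(1))
    S=C[(abs(C[:,2]-28)<3)&(C[:,0]>530)&(C[:,0]<620)&(abs(C[:,1])<180)]
    print('   shelf front',line(S,0,range(-150,130,4),2),'yends@600',np.percentile(S[abs(S[:,0]-600)<10][:,1],[.5,99.5]).round(1))
E
python3 rel2.py
```

```text
6.5 [496.  -13.1  66.3] tooly 2.04 [ 0.6 -0.2 -5.1] 17.7
wrist ztop 101.1 ztop + / - [np.float64(101.1), None]
   board back (np.float64(2.32), np.float64(488.5), 19)
   board front (np.float64(2.2), np.float64(505.6), 19)
   yends [-34.8 104.3]
   stud 478 [524.9 -12.3  21.9] [511.1 -18.2  15.9] [536.4  -7.5  25.4]
   d+ 245 [515.7  66.3  22.3] [511.   62.3  19. ] [521.   70.2  24.8]
   d- 69 [516.6 -91.9  22.3] [514.3 -95.1  18. ] [519.4 -89.2  23.9]
   shelf front (np.float64(19.44), np.float64(586.6), 50) yends@600 [-38.8 133.7]
top ztop 101.5 ztop + / - [np.float64(101.5), None]
   board back (np.float64(1.86), np.float64(488.3), 20)
   board front (np.float64(2.11), np.float64(505.4), 20)
   yends [ 38.9 115.8]
   d+ 19 [516.4  67.3  22.3] [512.8  64.6  18.8] [520.4  70.3  26.7]
   shelf front (np.float64(8.55), np.float64(569.2), 70) yends@600 [-163.   134.9]
side ztop 101.5 ztop + / - [np.float64(101.7), None]
   board back (np.float64(2.77), np.float64(488.6), 21)
   board front (np.float64(2.9), np.float64(505.2), 21)
   yends [-43.8 117.2]
   stud 46 [524.7 -10.5  22.1] [511.  -17.1  17.5] [534.8  -6.5  25.3]
   d+ 20 [515.   69.2  22.7] [511.   65.2  18.3] [519.2  72.   25.3]
   shelf front (np.float64(1.99), np.float64(556.2), 65) yends@600 [-88.7 137.5]
```

Run:
```python
from h import *
s=snapshot('wrist')
img=s['pixels']
big=cv2.resize(img[100:300,320:540],None,fx=3.6,fy=3,interpolation=cv2.INTER_CUBIC)
cv2.imwrite('pics/w5.png',np.clip(big[:,:,::-1]*1.6,0,255))
K=np.array(s['intrinsics']);T=np.linalg.inv(np.array(s['world_to_cam']))
g=cv2.cvtColor(img,cv2.COLOR_RGB2GRAY)
print(g[130:162,412:434])
def ray_x(r,c,x):
    d=T[:3,:3]@np.array([(c-K[0,2])/K[0,0],(r-K[1,2])/K[1,1],1]);o=T[:3,3];return o+d*(x-o[0])/d[0]
for r in(136,140,145,150,154):print(r,ray_x(r,422,553.2).round(1))
C=cloud(s)
for nm,z,lo,hi in(('knob',72,20,90),('hub',48,-35,10)):
    k=C[(abs(C[:,2]-z)<2)&(abs(C[:,0]-588)<25)&(C[:,1]>lo)&(C[:,1]<hi)];print(nm,len(k),k.mean(0),(k.min(0)+k.max(0))/2,np.ptp(k,axis=0))
```

```text
[[156 154 125 108 105  87  75  74  71  69  72  71  74  72  74  70  72  81
  115 137 142 141]
 [161 156 124 107 105  85  74  74  76  73  73  76  72  75  72  75  73  78
  120 143 144 144]
 [162 157 125 109 104  84  76  74  71  74  73  75  75  73  74  72  69  84
  129 142 146 141]
 [163 159 124 108 104  82  74  73  68  73  70  72  71  71  71  72  73  86
  132 144 145 146]
 [162 146 119 108  98  84  75  74  74  70  67  70  73  74  73  71  74  91
  132 145 144 142]
 [161 131 113 106 100  79  72  72  76  66  61  58  67  71  73  74  74  93
  131 145 145 143]
 [162 128 112 107  99  80  73  74  68  58  56  53  66  70  72  72  74  93
  131 142 144 142]
 [163 128 107 107  96  83  71  73  63  54  56  57  63  68  73  73  77  98
  133 140 141 141]
 [162 128 107 105  92  79  75  72  59  49  50  54  58  68  75  71  75 100
  131 139 143 141]
 [162 126 108 107  90  79  74  70  57  49  53  53  58  66  72  74  74 103
  132 139 139 139]
 [161 126 109 102  86  78  72  66  55  50  49  58  57  69  73  73  74 112
  136 139 138 138]
 [160 129 107 104  88  75  73  66  61  54  50  52  57  67  72  72  77 112
  1
[... 1672 characters left out ...]
 138 137 137 138]
 [107 104 100  85  74  72  67  74  72  74  69  70  74  71  73  96 126 138
  138 137 135 137]
 [107 104 100  80  70  75  73  73  72  73  70  73  70  72  74  99 127 140
  140 136 135 136]]
136 [553.2  68.5  11.6]
140 [553.2  66.2  12.6]
145 [553.2  63.4  13.8]
150 [553.2  60.5  15. ]
154 [553.2  58.2  15.9]
knob 1166 [589.03685237  49.86984854  71.98084837] [589.71048485  49.815647    71.99997596] [17.51894948 16.62637868  3.99794542]
hub 410 [588.81328756 -14.5251633   47.30014918] [588.77539163 -14.58045836  47.98371286] [15.14436373 16.24933623  3.96468713][ WARN:0@0.833] global loadsave.cpp:1063 imwrite_ Unsupported depth image for selected encoder is fallbacked to CV_8U.
```

View pics/w5.png

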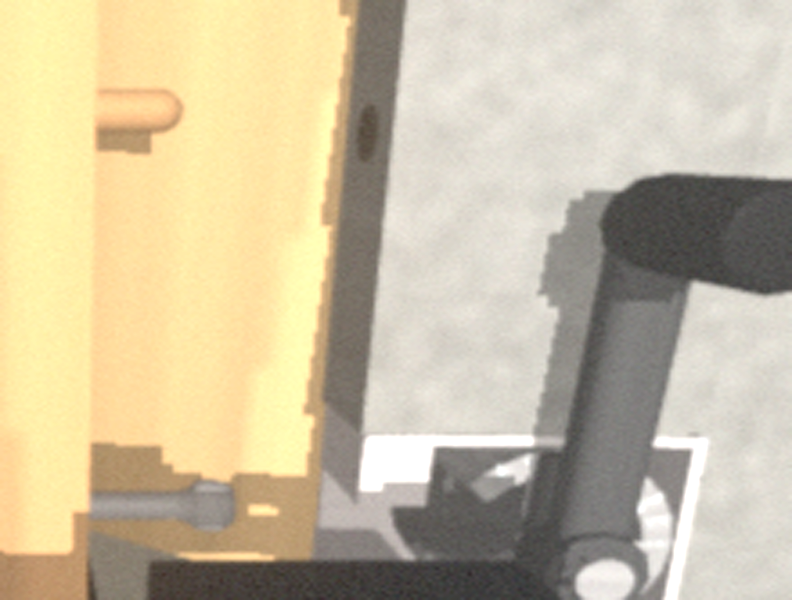

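Emit:
{"op": "step_arm", "data": {"targets": [[[0.3,-0.1,0],-0.3],[[0.6,-0.2,0],-0.3],[[1.0,-0.2,-0.2],-0.3],[[1.0,-0.2,-0.4],-0.3],[[1.0,-0.2,-0.46],-0.3],[[1.0,-0.2,-0.46],-0.3],[[1.0,-0.2,-0.46],-0.3]]}}

```text
time_s: 7.4
position: [505.7, -15.0, 61.7]
tcp_rot: [0.696, 0.718, -0.004, -0.006]
contact_force: [-0.3, -1.2, -4.8]
width: 0.194
```

```bash
python3 rel2.py | grep -v shelf
```

```text
7.4 [505.7 -15.   61.7] tooly 1.75 [-0.3 -1.2 -4.8] 17.8
wrist ztop 96.5 ztop + / - [np.float64(96.5), None]
   board back (np.float64(1.94), np.float64(498.0), 18)
   board front (np.float64(2.01), np.float64(515.4), 18)
   yends [-36.8 102.5]
   stud 477 [534.7 -14.4  17.3] [520.7 -20.3  11.3] [546.1  -9.7  21.3]
   d+ 254 [525.6  64.2  17.7] [520.7  60.3  14.3] [531.1  68.2  20.2]
   d- 69 [525.9 -94.   17.6] [523.6 -97.   13.6] [528.7 -91.6  19.5]
top ztop 96.9 ztop + / - [np.float64(96.9), None]
   board back (np.float64(1.52), np.float64(498.0), 20)
   board front (np.float64(1.47), np.float64(514.7), 20)
   yends [ 35.4 114.5]
   d+ 22 [525.9  65.1  18.1] [522.3  60.9  14.3] [531.8  68.6  21.5]
side ztop 97.2 ztop + / - [np.float64(97.2), None]
   board back (np.float64(2.42), np.float64(498.6), 21)
   board front (np.float64(2.05), np.float64(514.2), 21)
   yends [-45.  115.6]
   stud 45 [535.  -12.3  17.9] [520.8 -16.8  13.9] [545.5  -7.3  22.2]
   d+ 20 [525.3  66.7  17.2] [520.9  63.4  10.5] [530.7  70.7  19.7]
```

Emit:
{"op": "step_arm", "data": {"targets": [[[0.5,-0.1,0],0],[[0.9,-0.1,0],0],[[1.2,-0.1,0],0],[[1.5,-0.08,0],0],[[1.8,-0.07,0],0],[[2.1,-0.06,0],0],[[2.4,-0.05,0],0],[[2.4,-0.05,0],0]]}}

```text
time_s: 8.35
position: [530.5, -15.4, 62.0]
tcp_rot: [0.696, 0.718, -0.003, -0.006]
contact_force: [-0.1, 0.5, -5.4]
width: 0.185
```

```bash
python3 rel2.py 6 | grep -v shelf
```

```text
8.35 [530.5 -15.4  62. ] tooly 1.75 [-0.1  0.5 -5.4] 17.0
wrist ztop 96.7 ztop + / - [np.float64(96.7), None]
   board back (np.float64(1.95), np.float64(522.8), 18)
   board front (np.float64(1.98), np.float64(540.1), 18)
   yends [-37.2 102. ]
   stud 73 [547.9 -15.5  17. ] [545.5 -18.8  13.3] [550.  -12.9  18.4]
   d+ 118 [547.8  63.7  18. ] [545.6  59.9  14.9] [550.   67.6  20. ]
   d- 25 [549.1 -94.2  17.7] [548.5 -97.1  14.9] [550.  -91.9  19. ]
top ztop 96.9 ztop + / - [np.float64(96.9), None]
   board back (np.float64(2.33), np.float64(523.6), 21)
   board front (np.float64(1.67), np.float64(539.2), 21)
   yends [ 31.9 113.3]
   d+ 8 [548.   63.8  18. ] [547.   61.   15.9] [548.9  66.7  19.2]
side ztop 97.0 ztop + / - [np.float64(97.0), None]
   board back (np.float64(2.04), np.float64(521.6), 21)
   board front (np.float64(2.17), np.float64(538.4), 21)
   yends [-45.5 115.3]
   stud 6 [548.1 -14.4  16.2] [546.8 -15.3  13.7] [549.3 -13.7  19.2]
   d+ 10 [547.7  67.3  18.2] [545.9  63.   13.6] [549.5  70.4  21.2]
```

View pics/wrist6.png

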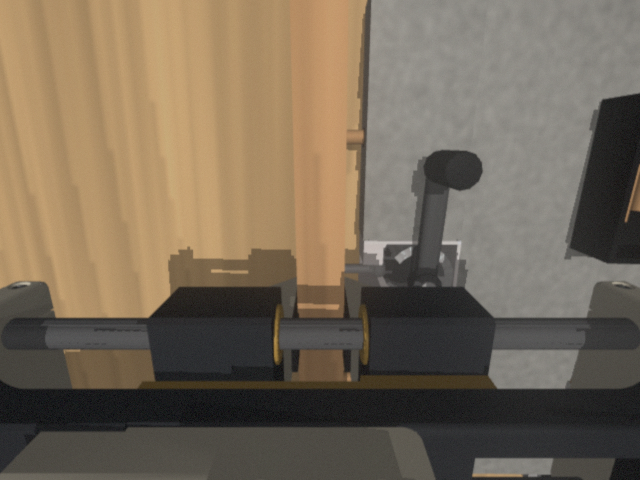

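The stud at (267, 370) is in the opening and the dowel at (137, 360) is entering its hole, with no contact force. I'll keep going.

Emit:
{"op": "step_arm", "data": {"targets": [[[0.2,0,0],0],[[0.4,0.02,0],0],[[0.6,0.02,0],0],[[0.8,0.03,0],0],[[1.0,0.04,-0.02],0],[[1.2,0.05,-0.04],0],[[1.2,0.05,-0.05],0]]}}

```text
time_s: 9.2
position: [542.1, -15.0, 61.3]
tcp_rot: [0.696, 0.718, -0.004, -0.006]
contact_force: [0.6, -0.4, -5.6]
width: 0.193
```

Emit:
{"op": "step_arm", "data": {"targets": [[[0.1,0,-0.05],0],[[0.2,0.01,-0.05],0],[[0.3,0.01,-0.05],0],[[0.4,0.01,-0.05],0],[[0.5,0.02,-0.05],0],[[0.5,0.02,-0.05],0]]}}

```text
time_s: 9.8
position: [543.2, -15.0, 61.0]
tcp_rot: [0.696, 0.718, -0.006, -0.009]
contact_force: [-10.5, 0.7, 11.4]
width: 0.194
```

```bash
python3 rel2.py 7
```

```text
9.8 [543.2 -15.   61. ] tooly 1.73 [-10.5   0.7  11.4] 17.9
wrist ztop 95.8 ztop + / - [np.float64(95.9), None]
   board back (np.float64(2.1), np.float64(535.9), 18)
   board front (np.float64(2.0), np.float64(553.1), 18)
   yends [-36.7 102.4]
   shelf front (np.float64(1.75), np.float64(557.7), 41) yends@600 [-18. 128.]
top ztop 96.2 ztop + / - [np.float64(96.2), None]
   board back (np.float64(1.41), np.float64(535.4), 21)
   board front (np.float64(2.48), np.float64(553.7), 21)
   yends [ 24.9 113.5]
   shelf front (np.float64(1.58), np.float64(559.2), 24) yends@600 [ 32.3 134.9]
side ztop 96.4 ztop + / - [np.float64(96.5), None]
   board back (np.float64(2.52), np.float64(536.1), 21)
   board front (np.float64(2.1), np.float64(551.6), 21)
   yends [-46.4 116.3]
   shelf front (np.float64(8.36), np.float64(567.7), 60) yends@600 [-140.9  136.4]
```

View pics/wrist7.png

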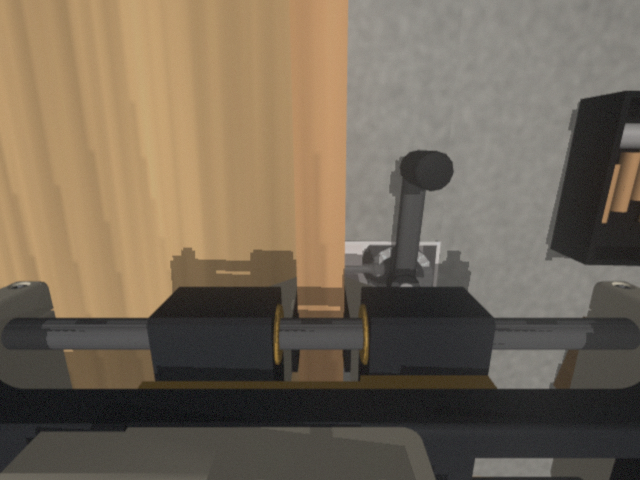

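Emit:
{"op": "step_arm", "data": {"targets": [[[0,0,0.1],0],[[0.2,0.01,0.1],0],[[0.4,0.01,0.1],0],[[0.6,0.02,0.1],0],[[0.6,0.02,0.1],0],[[0.6,0.02,0.1],0]]}}

```text
time_s: 10.55
position: [546.8, -14.9, 61.2]
tcp_rot: [0.696, 0.717, -0.008, -0.011]
contact_force: [-6.2, 0.1, -1.4]
width: 0.192
```

```bash
python3 rel2.py 8 | grep -v shelf
python3 - <<'E'
from h import *
import cv2
for n in('top8','side8'):
    i=cv2.imread(f'pics/{n}.png');c=i[220:340,230:420] if n=='top8' else i[150:320,300:430]
    cv2.imwrite(f'pics/{n}c.png',cv2.resize(c,None,fx=4 if n=='top8' else 3.4,fy=4 if n=='top8' else 3.4,interpolation=cv2.INTER_CUBIC))
E
```

```text
10.55 [546.8 -14.9  61.2] tooly 1.7 [-6.2  0.1 -1.4] 17.6
wrist ztop 95.9 ztop + / - [np.float64(95.9), None]
   board back (np.float64(1.75), np.float64(539.6), 18)
   board front (np.float64(1.83), np.float64(557.0), 18)
   yends [-36.6 102.7]
top ztop 96.3 ztop + / - [np.float64(96.2), None]
   board back (np.float64(2.03), np.float64(540.6), 21)
   board front (np.float64(1.72), np.float64(556.7), 21)
   yends [ 24.9 113.4]
side ztop 96.4 ztop + / - [np.float64(96.5), None]
   board back (np.float64(1.72), np.float64(539.1), 21)
   board front (np.float64(2.17), np.float64(556.2), 21)
   yends [-46.  116.2]
```

View pics/top8c.png

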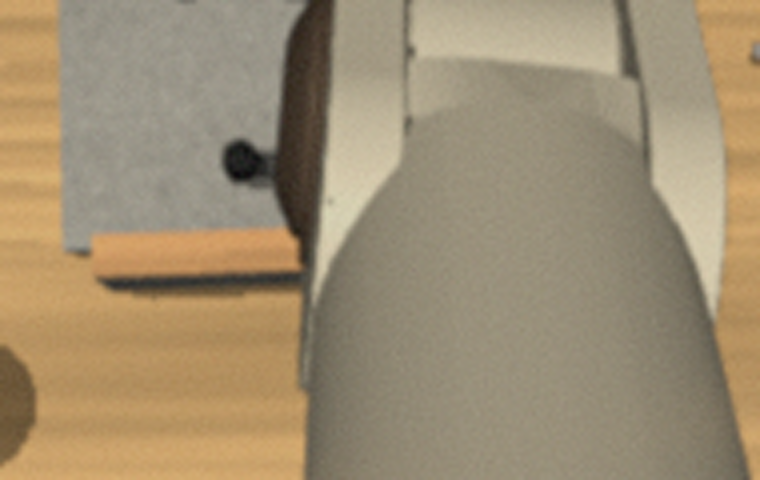

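View pics/side8c.png

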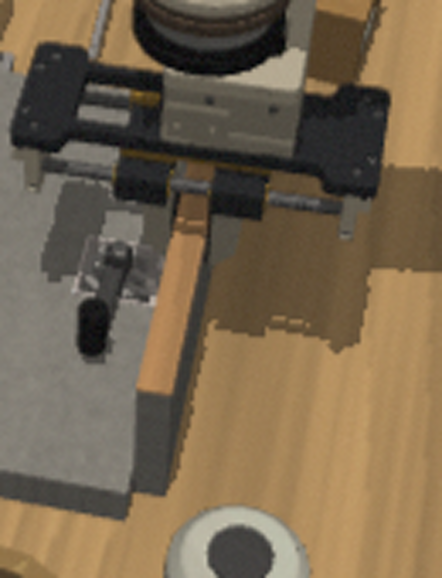

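Emit:
{"op": "step_arm", "data": {"targets": [[[0.2,0,0],0],[[0.4,0.0,0],0],[[0.6,0.0,0],0],[[0.8,0.0,0],0],[[0.8,0,0],0]]}}

```text
time_s: 11.2
position: [547.5, -14.9, 61.1]
tcp_rot: [0.697, 0.717, -0.013, -0.016]
contact_force: [-20.0, 0.3, 20.6]
width: 0.192
```

```bash
python3 rel2.py 9 | grep -v shelf
```

```text
11.2 [547.5 -14.9  61.1] tooly 1.66 [-20.    0.3  20.6] 17.6
wrist ztop 95.9 ztop + / - [np.float64(96.0), None]
   board back (np.float64(1.7), np.float64(540.8), 18)
   board front (np.float64(1.8), np.float64(558.3), 18)
   yends [-36.6 102.6]
top ztop 96.3 ztop + / - [np.float64(96.3), None]
   board back (np.float64(1.42), np.float64(540.7), 21)
   board front (np.float64(1.64), np.float64(558.1), 21)
   yends [ 23.1 113.5]
side ztop 96.5 ztop + / - [np.float64(96.6), None]
   board back (np.float64(2.11), np.float64(540.7), 21)
   board front (np.float64(1.62), np.float64(556.5), 21)
   yends [-45.7 115.6]
```

Emit:
{"op": "step_arm", "data": {"targets": [[[0.2,0,0],0],[[0.2,0.0,0],0],[[0.2,0.0,0],0],[[0.2,0.0,0],0]], "hand": 2.8}}

```text
time_s: 11.75
position: [550.9, -14.8, 61.5]
tcp_rot: [0.697, 0.717, -0.012, -0.016]
contact_force: [0.9, 0.1, 0.9]
width: 0.303
```

```bash
python3 rel2.py 10 | grep -v shelf
```

```text
11.75 [550.9 -14.8  61.5] tooly 1.67 [0.9 0.1 0.9] 27.9
wrist ztop 95.9 ztop + / - [np.float64(95.9), None]
   board back (np.float64(1.8), np.float64(539.2), 18)
   board front (np.float64(1.76), np.float64(556.4), 18)
   yends [-37.2 102.7]
top ztop 96.2 ztop + / - [np.float64(96.3), None]
   board back (np.float64(1.45), np.float64(538.9), 21)
   board front (np.float64(2.1), np.float64(556.7), 21)
   yends [ 23.1 113.5]
side ztop 96.3 ztop + / - [np.float64(96.5), None]
   board back (np.float64(2.23), np.float64(538.8), 21)
   board front (np.float64(2.03), np.float64(554.9), 21)
   yends [-46.3 116.1]
```

View pics/wrist10.png

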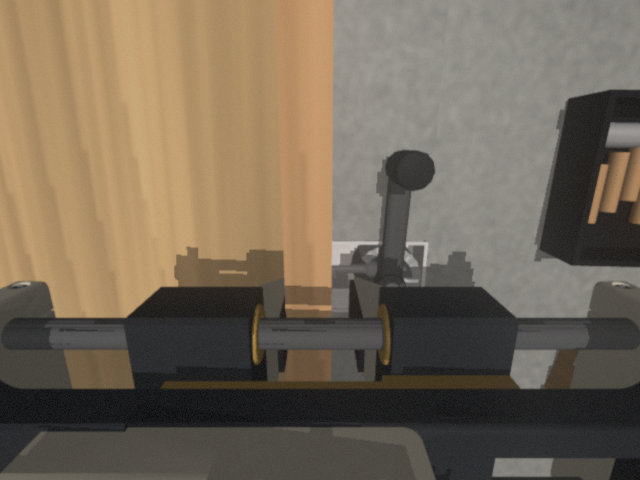

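The wrist view shows the stud seated in the mouth at (267, 355). Once released, the board's front face is at about 556.5, level with the shelf edge (555.3–557.3 depending on camera), so it looks seated. For the lever, I'll first pinch the knob radially, because there is no room for a finger between the board and the knob. Further round I'll change to a tangential push.

Emit:
{"op": "step_arm", "data": {"targets": [[[0,0,1.5],0],[[0,0,3.5],0],[[0,0,6],0],[[0.5,1,6],8],[[1,2,6],16],[[1.5,3,6],24],[[2,4,6],32],[[2.5,5,6],40],[[3,6,6],48],[[3.5,6.5,6],56],[[3.9,6.5,6],64],[[3.9,6.5,6],72]], "hand": 4}}

```text
time_s: 13.1
position: [590.3, 50.4, 122.5]
tcp_rot: [0.139, 0.99, -0.019, -0.005]
contact_force: [-0.2, 0.4, -0.4]
width: 0.435
```

Emit:
{"op": "step_arm", "data": {"targets": [[[0,0,0],8],[[0,0,0],16],[[0,0,0],16],[[0,0,0],16]]}}

```text
time_s: 13.5
position: [590.6, 50.2, 123.3]
tcp_rot: [0.002, 1.0, -0.02, -0.001]
contact_force: [-1.4, -0.3, 0.3]
width: 0.436
```

```bash
cat > lev.py <<'E'
from h import *
import sys
st=state();q=st['tcp_rot'];print(st['time_s'],st['position'].round(1),'tooly',round(2*np.degrees(np.arctan2(q[1],q[0]))-90,2),'F',st['contact_force'].round(1),'M',st['moment'].round(2),round(st['width']*91.8,1),'q',st['qpos'].round(2))
for n in ('wrist','top','side'):
    s=snapshot(n);C=cloud(s);save(s,n+sys.argv[1])
    k=C[(abs(C[:,2]-72)<2.5)&(abs(C[:,0]-610)<80)&(abs(C[:,1])<85)&(C[:,0]>565)]
    if len(k)>10:
        m=np.median(k,0);k=k[np.linalg.norm(k[:,:2]-m[:2],axis=1)<12]
        print(n,'knob',len(k),k.mean(0).round(1),((k.min(0)+k.max(0))/2).round(1),np.ptp(k,axis=0).round(1))
E
python3 lev.py 11; python3 rel2.py | grep -v shelf
```

```text
13.5 [590.6  50.2 123.3] tooly 89.77 F [-1.4 -0.3  0.3] M [0.08 0.   0.03] 40.0 q [-0.03  0.49 -0.15  1.79  0.14  0.88  1.3 ]
wrist knob 492 [589.6  49.9  72. ] [590.   49.8  71.8] [16.6 16.3  4.6]
side knob 29 [588.7  55.3  72. ] [588.6  55.7  72.2] [15.1  8.2  4.4]
13.65 [590.4  50.3 122.8] tooly 89.88 [-0.3  0.5 -1. ] 40.0
wrist ztop nan ztop + / - [None, None]
   board back None
   board front None
  return _methods._mean(a, axis=axis, dtype=dtype,
  ret = ret.dtype.type(ret / rcount)
Traceback (most recent call last):
  File "rel2.py", line 23, in <module>
    print('   yends',np.percentile(B[:,1],[.3,99.7]).round(1))
                     ~~~~~~~~~~~~~^^^^^^^^^^^^^^^^^^
IndexError: index -1 is out of bounds for axis 0 with size 0
```

View pics/wrist11.png

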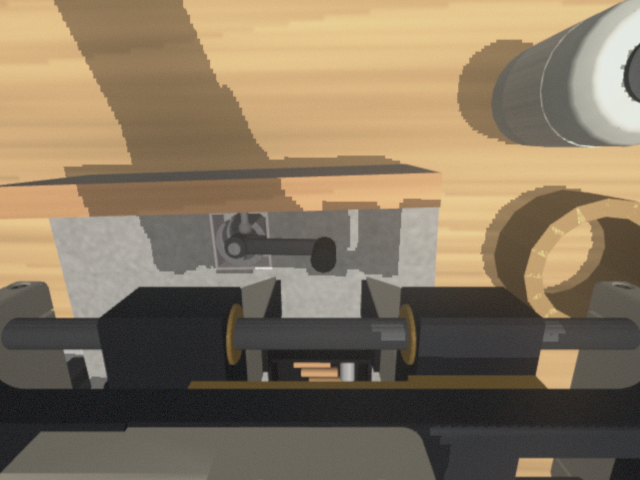

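View pics/side11.png

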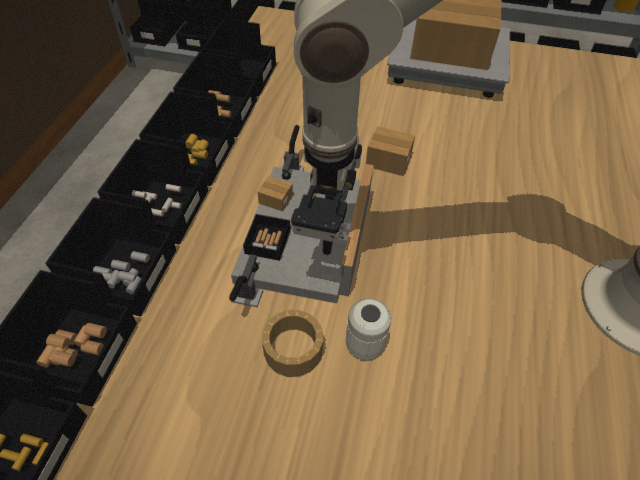

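The wrist view shows the knob at (255, 323) below the open fingers, with the lever running left to the hub at (245, 235). The board lies along the shelf edge at row 190. I'll descend and pinch the knob.

Emit:
{"op": "step_arm", "data": {"targets": [[[-0.05,0,-3],0],[[-0.05,0,-5.5],0],[[-0.05,0,-7],0],[[-0.05,0,-7.3],0],[[-0.05,0,-7.3],0]]}}

```text
time_s: 14.2
position: [589.7, 50.4, 49.5]
tcp_rot: [0.001, 1.0, -0.02, -0.002]
contact_force: [-0.2, -0.0, -0.3]
width: 0.434
```

Emit:
{"op": "step_arm", "data": {"targets": [[[0,0,0],0],[[0,0,0],0],[[0,0,0],0],[[0,0,0],0],[[0,0,0],0]], "hand": 0, "squeeze": 25}}

```text
time_s: 14.7
position: [590.5, 49.1, 50.4]
tcp_rot: [0.001, 1.0, -0.021, -0.001]
contact_force: [0.1, -4.3, 4.6]
width: 0.178
```

Emit:
{"op": "step_arm", "data": {"targets": [[[0.33,0,0],0],[[0.65,-0.03,0],0],[[0.97,-0.07,0],0],[[1.29,-0.13,0],0],[[1.61,-0.2,0],0],[[1.92,-0.29,0],0],[[2.23,-0.39,0],0],[[2.53,-0.51,0],0],[[2.83,-0.65,0],0],[[3.12,-0.8,0],0],[[3.4,-0.96,0],0],[[3.4,-0.96,0],0]]}}

```text
time_s: 15.9
position: [622.0, 42.4, 50.2]
tcp_rot: [0.001, 1.0, -0.019, -0.004]
contact_force: [-6.7, 2.3, 7.9]
width: 0.177
```

```bash
python3 lev.py 12
```

```text
15.9 [622.   42.4  50.2] tooly 89.88 F [-6.7  2.3  7.9] M [ 1.01  1.43 -0.26] 16.2 q [-0.03  0.64 -0.14  1.74  0.17  0.79  1.31]
wrist knob 1028 [616.1  43.3  71.9] [616.4  43.3  72. ] [13.4 22.9  4.9]
```

View pics/wrist12.png

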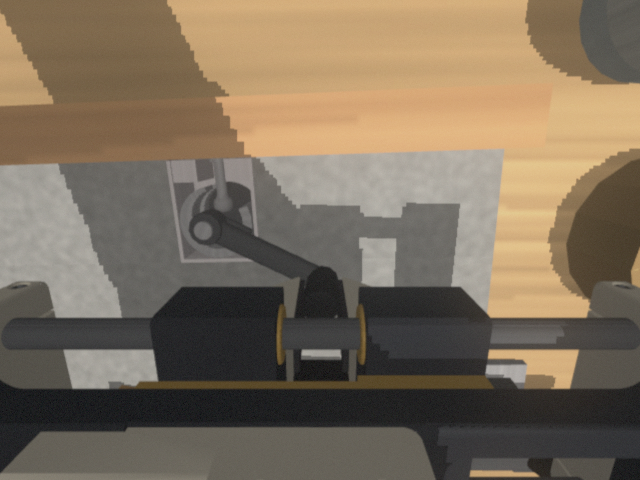

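The wrist view shows the lever turned about 0.5 rad, with the hub at (228, 207), the knob between the pads at (285, 322) and the stud head in the cup at (200, 222). I'll release, rotate the tool so the jaws are tangential, and cage the knob.

Emit:
{"op": "step_arm", "data": {"targets": [[[0,0,0],0],[[0,0,0],0],[[0,0,0],8],[[0,0,0],16],[[0,0,0],24],[[0,0,0],32],[[0,0,0],40],[[0,0,0],48],[[0,0,0],56],[[0,0,0],61],[[0,0,0],61],[[0,0,0],61]], "hand": 3.2}}

```text
time_s: 17.25
position: [622.2, 42.3, 50.1]
tcp_rot: [-0.505, 0.863, -0.018, 0.007]
contact_force: [0.1, -0.0, -0.6]
width: 0.349
```

```bash
python3 lev.py 13
```

```text
17.25 [622.2  42.3  50.1] tooly 150.72 F [ 0.1 -0.  -0.6] M [0.12 0.1  0.02] 32.1 q [ 0.17  0.65 -0.4   1.77  0.39  0.77  2.2 ]
wrist knob 724 [616.4  40.5  72. ] [615.5  41.5  71.7] [20.4 13.4  4.4]
side knob 13 [641.5  43.   72.4] [642.1  43.1  72.1] [12.9  6.1  4.5]
```

View pics/wrist13.png

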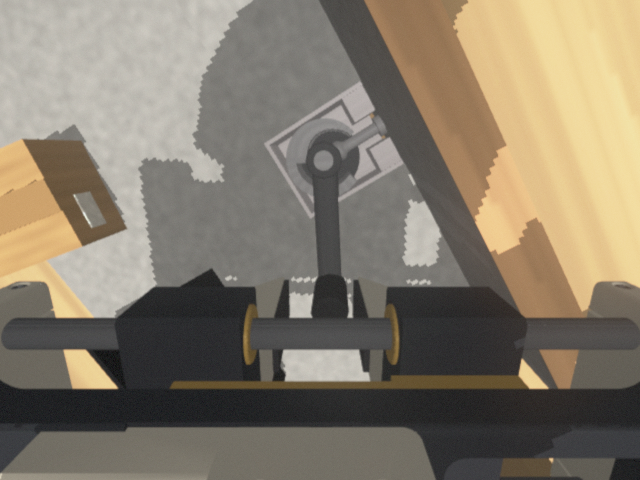

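Run:
```python
import cv2,numpy as np
i=cv2.imread('pics/wrist13.png');c=i[60:240,240:460]
cv2.imwrite('pics/w13c.png',np.clip(cv2.resize(c,None,fx=3.5,fy=3.3,interpolation=cv2.INTER_CUBIC).astype(float)*1.7,0,255).astype(np.uint8))
i=cv2.imread('pics/wrist12.png');c=i[120:300,140:360]
cv2.imwrite('pics/w12c.png',np.clip(cv2.resize(c,None,fx=3.5,fy=3.3,interpolation=cv2.INTER_CUBIC).astype(float)*1.7,0,255).astype(np.uint8))
```

```text
(no output)
```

View pics/w13c.png

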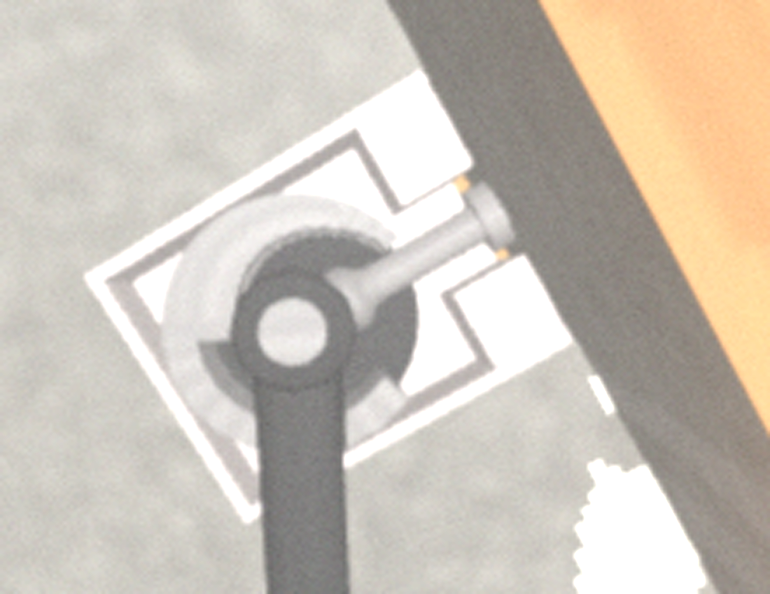

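View pics/w12c.png

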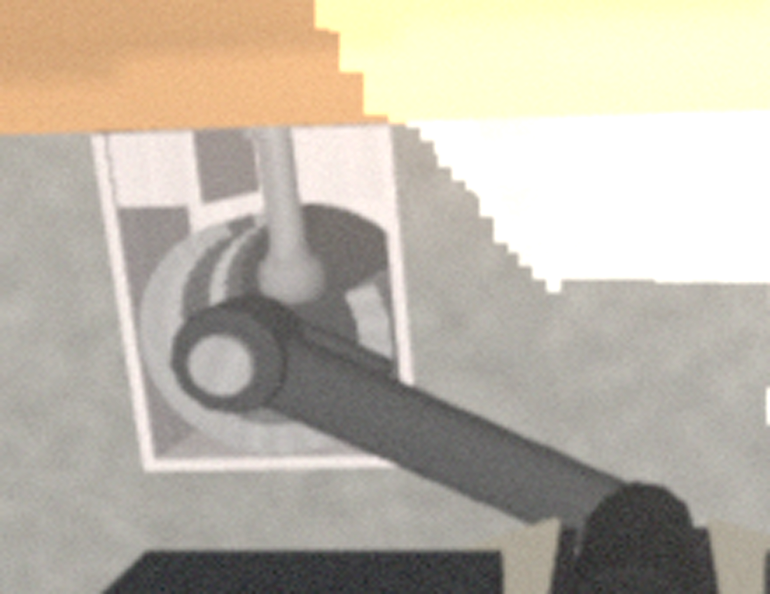

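The crop shows the stud neck running into the cup beside the hub. Its head is inside the cam and its collar is at the shelf edge, so the stud is in. I'll sweep on with the caged knob, staying short of first contact.

Emit:
{"op": "step_arm", "data": {"targets": [[[0,0,0],0],[[0,0,0],0],[[0.45,-0.37,0],-5],[[0.7,-0.56,0],-8],[[0.97,-0.76,0],-10.8],[[1.2,-0.97,0],-13.6],[[1.44,-1.2,0],-16.5],[[1.66,-1.44,0],-19.4],[[1.87,-1.69,0],-22.3],[[2.06,-1.95,0],-25],[[2.25,-2.22,0],-28],[[2.42,-2.5,0],-30.8]], "hand": 2.3, "squeeze": 40}}

```text
time_s: 18.6
position: [644.7, 20.6, 50.0]
tcp_rot: [-0.259, 0.966, -0.018, 0.0]
contact_force: [-3.7, 4.7, 1.7]
width: 0.248
```

```bash
cat > f.py <<'E'
from rig import *
import numpy as np
st=state();q=st['tcp_rot'];p=st['position'];F=st['contact_force']
r=p[:2]-np.array([590,-15.]);ph=np.arctan2(r[0],r[1]);t=np.array([np.cos(ph),-np.sin(ph)])
print('t',round(st['time_s'],2),'p',p.round(1),'R',np.linalg.norm(r).round(1),'phi_t',ph.round(3),'tooly',round(2*np.degrees(np.arctan2(q[1],q[0]))-90,1),'F',F.round(1),'Ftan',(-F[:2]@t).round(2),'Frad',(F[:2]@r/np.linalg.norm(r)).round(2),'tau/65',((-(F[0]*r[1]-F[1]*r[0]))/65).round(2),'M',st['moment'].round(2),'w',round(st['width']*91.8,1))
E
python3 f.py
```

```text
t 18.6 p [644.7  20.6  50. ] R 65.3 phi_t 0.994 tooly 120.0 F [-3.7  4.7  1.7] Ftan 5.94 Frad -0.5 tau/65 5.97 M [ 1.11  0.98 -0.07] w 22.7
```

```bash
cat >> f.py <<'E'
import sys
n=int(sys.argv[1]) if len(sys.argv)>1 else 3
d=float(sys.argv[2]) if len(sys.argv)>2 else .05
ty=2*np.degrees(np.arctan2(q[1],q[0]))-90
out=[]
for i in range(1,n+1):
    a=ph+d*i; T=np.array([590+65*np.sin(a),-15+65*np.cos(a)])-p[:2]
    out.append([[round(T[0]/10,2),round(T[1]/10,2),0],round(((180-np.degrees(a)-ty)+180)%360-180,1)])
print(out)
E
python3 f.py 4 .05
```

```text
t 18.6 p [644.7  20.6  50. ] R 65.3 phi_t 0.994 tooly 120.0 F [-3.7  4.7  1.7] Ftan 5.94 Frad -0.5 tau/65 5.97 M [ 1.11  0.98 -0.07] w 22.7
[[[np.float64(0.15), np.float64(-0.29), 0], np.float64(0.2)], [[np.float64(0.3), np.float64(-0.58), 0], np.float64(-2.7)], [[np.float64(0.44), np.float64(-0.87), 0], np.float64(-5.5)], [[np.float64(0.57), np.float64(-1.17), 0], np.float64(-8.4)]]
```

Emit:
{"op": "step_arm", "data": {"targets": [[[0.15,-0.29,0],0.2],[[0.3,-0.58,0],-2.7],[[0.44,-0.87,0],-5.5],[[0.57,-1.17,0],-8.4]]}}

```text
time_s: 19.0
position: [649.3, 12.2, 49.9]
tcp_rot: [-0.187, 0.982, -0.016, -0.002]
contact_force: [-3.9, 6.2, 2.2]
width: 0.251
```

```bash
sed -i 's/round(T\[0\]/round(float(T[0])/;s/round(T\[1\]/round(float(T[1])/;s/-180,1)\])/-180,1).item()])/' f.py; python3 f.py 3 .05
```

```text
t 19.0 p [649.3  12.2  49.9] R 65.3 phi_t 1.14 tooly 111.6 F [-3.9  6.2  2.2] Ftan 7.32 Frad -0.96 tau/65 7.34 M [ 1.28  0.82 -0.05] w 23.0
[[[0.11, -0.31, 0], 0.2], [[0.22, -0.61, 0], -2.6], [[0.32, -0.92, 0], -5.5]]
```

Emit:
{"op": "step_arm", "data": {"targets": [[[0.11,-0.31,0],0.2],[[0.22,-0.61,0],-2.6]]}}

```text
time_s: 19.2
position: [650.4, 9.7, 49.9]
tcp_rot: [-0.166, 0.986, -0.014, -0.003]
contact_force: [-2.6, 5.7, 3.6]
width: 0.251
```

```bash
python3 f.py 3 .05
```

```text
t 19.2 p [650.4   9.7  49.9] R 65.2 phi_t 1.183 tooly 109.1 F [-2.6  5.7  3.6] Ftan 6.25 Frad -0.2 tau/65 6.28 M [1.3  0.73 0.04] w 23.1
[[[0.09, -0.31, 0], 0.3], [[0.19, -0.62, 0], -2.6], [[0.28, -0.94, 0], -5.5]]
```

Emit:
{"op": "step_arm", "data": {"targets": [[[0.09,-0.31,0],0.3],[[0.19,-0.62,0],-2.6],[[0.28,-0.94,0],-5.5]]}}

```text
time_s: 19.5
position: [652.4, 3.7, 49.8]
tcp_rot: [-0.119, 0.993, -0.012, -0.004]
contact_force: [-3.4, 4.6, 2.7]
width: 0.251
```

```bash
python3 f.py 3 .05
```

```text
t 19.5 p [652.4   3.7  49.8] R 65.2 phi_t 1.279 tooly 103.6 F [-3.4  4.6  2.7] Ftan 5.42 Frad -1.96 tau/65 5.44 M [ 1.37  0.59 -0.02] w 23.1
[[[0.07, -0.32, 0], 0.2], [[0.14, -0.64, 0], -2.7], [[0.19, -0.96, 0], -5.5]]
```

Emit:
{"op": "step_arm", "data": {"targets": [[[0.07,-0.32,0],0.2],[[0.14,-0.64,0],-2.7],[[0.19,-0.96,0],-5.5]]}}

```text
time_s: 19.8
position: [653.9, -2.3, 49.8]
tcp_rot: [-0.071, 0.997, -0.01, -0.005]
contact_force: [-1.4, 6.8, 1.9]
width: 0.249
```

```bash
python3 f.py 3 .05
```

```text
t 19.8 p [653.9  -2.3  49.8] R 65.2 phi_t 1.375 tooly 98.2 F [-1.4  6.8  1.9] Ftan 6.96 Frad -0.0 tau/65 6.97 M [ 1.51  0.41 -0.04] w 22.9
[[[0.04, -0.32, 0], 0.2], [[0.08, -0.65, 0], -2.6], [[0.1, -0.97, 0], -5.5]]
```

Emit:
{"op": "step_arm", "data": {"targets": [[[0.04,-0.32,0],0.2],[[0.08,-0.65,0],-2.6],[[0.1,-0.97,0],-5.5]]}}

```text
time_s: 20.1
position: [654.7, -8.1, 49.8]
tcp_rot: [-0.024, 1.0, -0.008, -0.005]
contact_force: [-0.2, 7.4, 0.7]
width: 0.25
```

```bash
python3 f.py 3 .05
```

```text
t 20.1 p [654.7  -8.1  49.8] R 65.1 phi_t 1.464 tooly 92.7 F [-0.2  7.4  0.7] Ftan 7.4 Frad 0.64 tau/65 7.41 M [ 1.53  0.22 -0.04] w 23.0
[[[0.02, -0.32, 0], 0.5], [[0.03, -0.65, 0], -2.3], [[0.02, -0.97, 0], -5.2]]
```

Emit:
{"op": "step_arm", "data": {"targets": [[[0.02,-0.32,0],0.5],[[0.03,-0.65,0],-2.3],[[0.02,-0.97,0],-5.2]]}}

```text
time_s: 20.4
position: [655.1, -13.9, 49.8]
tcp_rot: [0.021, 1.0, -0.006, -0.005]
contact_force: [-0.2, 6.9, -0.3]
width: 0.248
```

```bash
sed -i "s/^import sys/M=st['moment'];print('FM',round(float(np.hypot(M[0],M[1]))\/.249,2));import sys/" f.py; python3 f.py 2 .05
```

```text
t 20.4 p [655.1 -13.9  49.8] R 65.1 phi_t 1.555 tooly 87.6 F [-0.2  6.9 -0.3] Ftan 6.85 Frad -0.11 tau/65 6.86 M [ 1.51 -0.04 -0.04] w 22.8
FM 6.07
[[[-0.01, -0.33, 0], 0.5], [[-0.03, -0.65, 0], -2.4]]
```

Emit:
{"op": "step_arm", "data": {"targets": [[[-0.01,-0.33,0],0.5],[[-0.03,-0.65,0],-2.4],[[-0.07,-0.97,0],-5.2]]}}

```text
time_s: 20.7
position: [655.0, -19.7, 49.8]
tcp_rot: [0.066, 0.998, -0.004, -0.005]
contact_force: [1.2, 6.8, -1.4]
width: 0.253
```

```bash
python3 f.py 3 .05
```

```text
t 20.7 p [655.  -19.7  49.8] R 65.1 phi_t 1.643 tooly 82.4 F [ 1.2  6.8 -1.4] Ftan 6.82 Frad 0.72 tau/65 6.84 M [ 1.52 -0.26 -0.13] w 23.2
FM 6.2
[[[-0.04, -0.32, 0], 0.5], [[-0.09, -0.64, 0], -2.3], [[-0.16, -0.96, 0], -5.2]]
```

Emit:
{"op": "step_arm", "data": {"targets": [[[-0.04,-0.32,0],0.5],[[-0.09,-0.64,0],-2.3],[[-0.16,-0.96,0],-5.2]]}}

```text
time_s: 21.0
position: [654.3, -25.4, 49.8]
tcp_rot: [0.111, 0.994, -0.001, -0.005]
contact_force: [1.8, 7.2, -2.0]
width: 0.252
```

```bash
python3 f.py 3 .05
```

```text
t 21.0 p [654.3 -25.4  49.8] R 65.2 phi_t 1.731 tooly 77.3 F [ 1.8  7.2 -2. ] Ftan 7.41 Frad 0.64 tau/65 7.43 M [ 1.51 -0.47 -0.02] w 23.1
FM 6.34
[[[-0.08, -0.32, 0], 0.7], [[-0.15, -0.63, 0], -2.2], [[-0.24, -0.94, 0], -5.1]]
```

Emit:
{"op": "step_arm", "data": {"targets": [[[-0.08,-0.32,0],0.7],[[-0.15,-0.63,0],-2.2],[[-0.24,-0.94,0],-5.1]]}}

```text
time_s: 21.3
position: [653.2, -30.9, 49.8]
tcp_rot: [0.154, 0.988, 0.001, -0.004]
contact_force: [3.4, 6.9, -3.1]
width: 0.25
```

```bash
python3 f.py 3 .05
```

```text
t 21.3 p [653.2 -30.9  49.8] R 65.2 phi_t 1.817 tooly 72.2 F [ 3.4  6.9 -3.1] Ftan 7.49 Frad 1.62 tau/65 7.52 M [ 1.5  -0.72 -0.02] w 22.9
FM 6.67
[[[-0.11, -0.31, 0], 0.8], [[-0.21, -0.62, 0], -2.1], [[-0.33, -0.92, 0], -4.9]]
```

Emit:
{"op": "step_arm", "data": {"targets": [[[-0.11,-0.31,0],0.8],[[-0.21,-0.62,0],-2.1],[[-0.33,-0.92,0],-4.9]]}}

```text
time_s: 21.6
position: [651.7, -36.1, 49.7]
tcp_rot: [0.196, 0.981, 0.003, -0.002]
contact_force: [4.8, 7.5, -5.7]
width: 0.249
```

```bash
python3 f.py 3 .05
```

```text
t 21.6 p [651.7 -36.1  49.7] R 65.2 phi_t 1.901 tooly 67.4 F [ 4.8  7.5 -5.7] Ftan 8.64 Frad 2.09 tau/65 8.66 M [ 1.46 -0.98 -0.08] w 22.9
FM 7.04
[[[-0.13, -0.3, 0], 0.8], [[-0.26, -0.6, 0], -2.1], [[-0.4, -0.89, 0], -4.9]]
```

Emit:
{"op": "step_arm", "data": {"targets": [[[-0.13,-0.3,0],0.8],[[-0.26,-0.6,0],-2.1]]}}

```text
time_s: 21.8
position: [651.0, -38.4, 49.7]
tcp_rot: [0.212, 0.977, 0.006, -0.001]
contact_force: [5.1, 7.6, -5.5]
width: 0.25
```

```bash
python3 f.py 3 .05
```

```text
t 21.8 p [651.  -38.4  49.7] R 65.3 phi_t 1.937 tooly 65.5 F [ 5.1  7.6 -5.5] Ftan 8.96 Frad 2.02 tau/65 9.0 M [ 1.5  -1.06 -0.01] w 23.0
FM 7.39
[[[-0.15, -0.29, 0], 0.7], [[-0.29, -0.58, 0], -2.2], [[-0.44, -0.87, 0], -5.0]]
```

Emit:
{"op": "step_arm", "data": {"targets": [[[-0.15,-0.29,0],0.7],[[-0.29,-0.58,0],-2.2]]}}

```text
time_s: 22.0
position: [650.1, -40.6, 49.7]
tcp_rot: [0.23, 0.973, 0.008, 0.001]
contact_force: [5.2, 6.8, -6.3]
width: 0.252
```

```bash
python3 f.py 3 .05
```

```text
t 22.0 p [650.1 -40.6  49.7] R 65.3 phi_t 1.974 tooly 63.4 F [ 5.2  6.8 -6.3] Ftan 8.32 Frad 2.12 tau/65 8.36 M [ 1.44 -1.15 -0.06] w 23.1
FM 7.41
[[[-0.16, -0.28, 0], 0.6], [[-0.31, -0.57, 0], -2.3], [[-0.48, -0.85, 0], -5.1]]
```

Emit:
{"op": "step_arm", "data": {"targets": [[[-0.16,-0.28,0],0.6],[[-0.31,-0.57,0],-2.3],[[-0.48,-0.85,0],-5.1]]}}

```text
time_s: 22.3
position: [647.9, -45.0, 49.8]
tcp_rot: [0.272, 0.962, 0.01, 0.003]
contact_force: [7.0, 7.8, -6.3]
width: 0.254
```

```bash
python3 f.py 3 .05
```

```text
t 22.3 p [647.9 -45.   49.8] R 65.2 phi_t 2.05 tooly 58.4 F [ 7.   7.8 -6.3] Ftan 10.19 Frad 2.63 tau/65 10.22 M [ 1.43 -1.45 -0.1 ] w 23.3
FM 8.18
[[[-0.18, -0.27, 0], 1.3], [[-0.35, -0.55, 0], -1.6], [[-0.53, -0.82, 0], -4.4]]
```

Emit:
{"op": "step_arm", "data": {"targets": [[[-0.18,-0.27,0],1.3],[[-0.35,-0.55,0],-1.6]]}}

```text
time_s: 22.5
position: [647.0, -46.6, 49.8]
tcp_rot: [0.284, 0.959, 0.013, 0.005]
contact_force: [6.6, 8.0, -6.5]
width: 0.248
```

```bash
python3 f.py 3 .05
```

```text
t 22.5 p [647.  -46.6  49.8] R 65.2 phi_t 2.078 tooly 57.0 F [ 6.6  8.  -6.5] Ftan 10.22 Frad 1.89 tau/65 10.25 M [ 1.62 -1.49 -0.03] w 22.8
FM 8.83
[[[-0.18, -0.27, 0], 1.1], [[-0.36, -0.54, 0], -1.7], [[-0.55, -0.81, 0], -4.6]]
```

Emit:
{"op": "step_arm", "data": {"targets": [[[-0.18,-0.27,0],1.1],[[-0.36,-0.54,0],-1.7]]}}

```text
time_s: 22.7
position: [646.2, -47.7, 50.0]
tcp_rot: [0.297, 0.955, 0.015, 0.007]
contact_force: [8.3, 9.3, -7.8]
width: 0.252
```

```bash
python3 f.py 3 .05
```

```text
t 22.7 p [646.2 -47.7  50. ] R 65.1 phi_t 2.098 tooly 55.4 F [ 8.3  9.3 -7.8] Ftan 12.22 Frad 2.51 tau/65 12.23 M [ 1.74 -1.6  -0.01] w 23.1
FM 9.5
[[[-0.18, -0.27, 0], 1.5], [[-0.36, -0.54, 0], -1.4], [[-0.56, -0.8, 0], -4.2]]
```

About 11–12 N at the knob while moving, by the force and the moment together, so it is in the tight range. I'll stop, check the force at rest, then let go.

Emit:
{"op": "step_arm", "data": {"targets": [[[0,0,0],0]]}}

```text
time_s: 22.8
position: [647.0, -46.7, 50.0]
tcp_rot: [0.297, 0.955, 0.016, 0.008]
contact_force: [-0.2, -0.6, -0.4]
width: 0.251
```

```bash
python3 f.py 1 .05
```

```text
t 22.8 p [647.  -46.7  50. ] R 65.2 phi_t 2.079 tooly 55.5 F [-0.2 -0.6 -0.4] Ftan -0.66 Frad 0.1 tau/65 -0.67 M [-0.12  0.07  0.  ] w 23.0
FM 0.55
[[[-0.18, -0.27, 0], 2.6]]
```

Emit:
{"op": "step_arm", "data": {"targets": [[[-0.1,-0.15,0],0],[[-0.2,-0.3,0],0],[[-0.3,-0.45,0],0],[[-0.3,-0.45,0],0]]}}

```text
time_s: 23.2
position: [646.2, -47.8, 50.2]
tcp_rot: [0.295, 0.955, 0.018, 0.009]
contact_force: [6.9, 7.6, -5.5]
width: 0.25
```

```bash
python3 f.py 1 .05
```

```text
t 23.2 p [646.2 -47.8  50.2] R 65.1 phi_t 2.1 tooly 55.6 F [ 6.9  7.6 -5.5] Ftan 10.01 Frad 2.12 tau/65 10.03 M [ 1.37 -1.35 -0.03] w 22.9
FM 7.71
[[[-0.18, -0.27, 0], 1.2]]
```

At rest it holds 9–10 N without creeping, which fits about 11–12 N while moving. I'll let go now.

Emit:
{"op": "step_arm", "data": {"targets": [[[0,0,0],0],[[0,0,0],0],[[0,0,0],0]], "hand": 3.6}}

```text
time_s: 23.5
position: [645.7, -49.2, 50.2]
tcp_rot: [0.296, 0.955, 0.018, 0.009]
contact_force: [-0.0, -0.4, 0.4]
width: 0.387
```

Emit:
{"op": "step_arm", "data": {"targets": [[[0,0,2],0],[[0,0,5],0],[[0,0,9],0],[[0,0,13],0],[[-3,5,15],0],[[-6,10,15],0],[[-9,14,15],0],[[-12,18,15],0],[[-14,22,15],0],[[-16,26,15],0],[[-18,30,15],0],[[-18,30,15],0]]}}

```text
time_s: 24.7
position: [461.6, 257.4, 200.7]
tcp_rot: [0.291, 0.956, 0.019, 0.008]
contact_force: [0.3, 0.1, 0.4]
width: 0.393
```

```bash
python3 lev.py 20
python3 - <<'E'
from h import *
s=snapshot('top');C=cloud(s)
for n in ('top','side'):
    s=snapshot(n);C=cloud(s)
    P=C[(abs(C[:,2]-95.5)<4)&(C[:,0]>500)&(C[:,0]<590)&(abs(C[:,1])<150)]
    c=P[:,:2].mean(0);u,S,V=np.linalg.svd(P[:,:2]-c,full_matrices=False);v=V[0]*np.sign(V[0][1]);t=(P[:,:2]-c)@v;nv=np.array([v[1],-v[0]]);q=(P[:,:2]-c)@nv
    print(n,'board yaw',np.arctan2(-v[0],v[1]).round(4),'mid',(c+v*np.mean(np.percentile(t,[.5,99.5]))+nv*np.mean(np.percentile(q,[1,99]))).round(1),'z',P[:,2].mean().round(1))
    for t in('filter_tall','carton','carton_small','fixings_tray','screwdriver','tape_roll'):
        d=masks_of(n,t)
        if d: print('  ',t,round(d[0]['score'],2),np.median(cloud(s,d[0]['pixels']),0).round(0))
E
```

```text
24.7 [461.6 257.4 200.7] tooly 56.13 F [0.3 0.1 0.4] M [-0.12  0.03  0.01] 36.0 q [-0.4   0.26 -0.18  1.92  0.04  0.92  0.39]
top knob 61 [647.3 -43.7  72. ] [648.1 -44.3  71.9] [15.4 15.1  4.8]
side knob 44 [646.  -41.2  72.3] [646.7 -41.3  72. ] [16.3 17.1  4.8]
top board yaw 0.0314 mid [546.5 -14.1] z 96.0
   filter_tall 0.93 [486. 197. 105.]
   carton 0.77 [ 518. -265.   60.]
   carton_small 0.6 [722. -63.  63.]
   fixings_tray 0.83 [711.  48.  38.]
   screwdriver 0.96 [ 655. -338.   22.]
   tape_roll 0.71 [605. 248.  47.]
side board yaw 0.0333 mid [545.5 -13.4] z 96.2
   filter_tall 0.68 [543.   7.  96.]
   carton 0.85 [ 543. -243.   59.]
   carton_small 0.79 [722. -52.  62.]
   screwdriver 0.62 [ 654. -328.   21.]
   tape_roll 0.82 [601. 249.  43.]
```

View pics/top20.png

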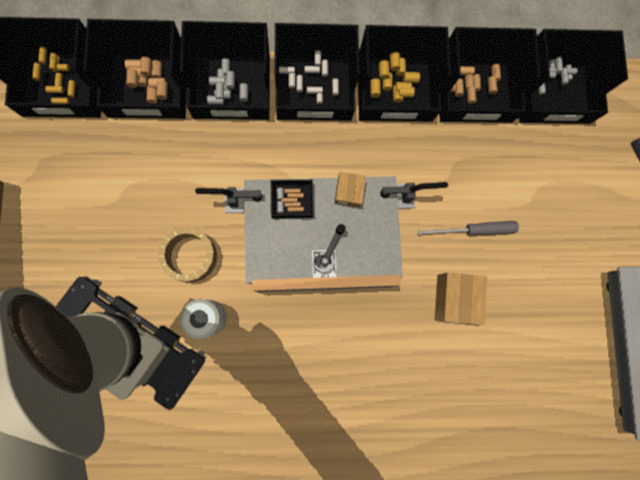

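View pics/side20.png

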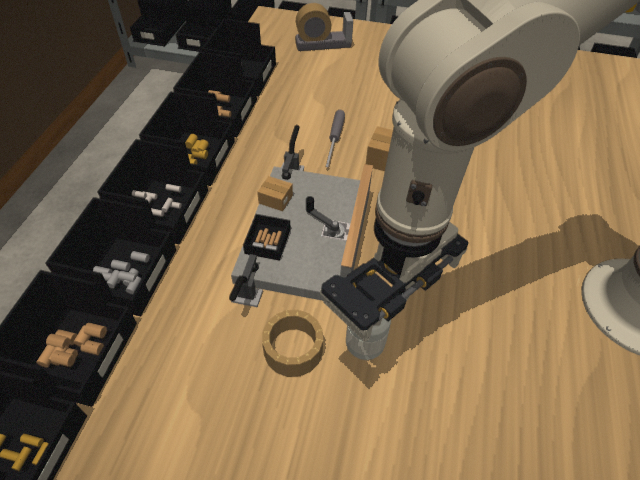

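Run:
```python
from rig import *
print(sign_off())
```

```text
the job is handed in; nothing more can be done
None
```

I slid the end board against the shelf edge, swung the cam lever clockwise to about 2.05 rad, let go, and handed the job in at about 25 s of the 67 s allowed.

**Board:** While I dragged it on the bench the board leaned at first, with about 24 N upward on the wrist, so I lifted it slightly and realigned. The stud and dowels then went in with almost no force. Its yaw now reads 0.031–0.033 rad against the shelf's 0.033.

**Tightness:** The lever moved freely at about 6 N. From about 1.8 rad it rose until the force sensor read 12.2 N and the moment gave about 11 N, so I stopped there. Pushed again without moving it, the lever held 9–10 N. The force reading was noisy by about 1 N, so the exact stopping force is uncertain within the tight range.

**Final pictures:** The lever stayed where I left it after I let go, and the arm is clear of everything.
- **Gap at the edge:** The cameras disagree by 1–2 mm on where the edge is. My last readings put the board about 1 mm short of its estimated home, so I judge it flush but could not measure the gap directly.
- **Other things on the bench:** The top view shows them where they were. In the side view the arm hid some of them: the filter, carton and tray were misread or missed there.

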